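# Shim the short foot of a rocking plant stand

## Robot

A 6-joint arm with a two-finger parallel gripper is mounted at the origin on the work surface; the furniture and walls round the work are solid. World frame = base frame: x ahead of the robot, y to its left, z up, the work surface at z = 0. Lengths are in m, angles in rad, forces in N, time in s.
With the tool pointing down it reaches from about 0.275 to 0.775 m from the base axis. Payload 14.6 kg.
Tool frame: the origin (TCP) lies midway between the tips of the shut fingers; the grasp point (between the pads) lies manip.pinch_z behind it (manip.pinch_z is the distance from the TCP to the grasp point, in m); z points along the fingers, y is the direction in which the jaws open and shut (so a half turn about z gives the same grasp; the last joint's range is limited). The gripper opens to 85 mm and grips with 20 to 120 N. Pads are 22 mm wide; open, the fingers measure 114 mm over their backs; the gripper's body (76 mm by 85 mm) begins 54 mm behind the grasp point. The pads swing forward as they close: fully open they stand 13 mm farther back than shut.
Start: joints at [-1.442, 0.263, -0.048, 1.259, 0, 1.415], TCP at [0.147, -0.504, 0.231] pointing down, gripper open.
Joint ranges: [-2.65, 2.65], [-0.89, 1.7], [-1.18, 1.37], [-2.13, 2.11], [-1.35, 1.29], [-3.14, 3.14]. Speed limits (rad/s): [1.89, 1.89, 2.57, 2.79, 3.14, 3.14].

## Interface

Orientations are given as a 3x3 rotation matrix whose columns are the frame's x, y, z axes.
In Python, from bench import manip, viewer gives the robot as it stands.
- The arm moves only by the tool arm_command, never from a script. Its arguments are lists of equal length, an entry for each row: "linear": the shift along the tool's x, y, z in cm, a list of three; "delta_rot": the turn, a rotation vector about the tool's x, y, z in degrees, a list of three; "gripper": the opening, from 0 (shut) to 1 (fully open). In form: {"linear": [[dx, dy, dz], ...], "delta_rot": [[wx, wy, wz], ...], "gripper": [gripper, ...]}. A call has 1 to 20 rows; each row shifts and turns the commanded pose from where the row before left it, along the tool's axes as they then stand; what a row does not reach is not made up. A row lasts 1/10 s, in which the tool goes at most 50 mm and 8.59 degrees, less where a joint would pass 70% of its speed; a pose out of reach is approached as far as the arm can. A call is refused whole if a number of a shift passes 5 or a number of a turn 8.59, either way. A call with a gripper value outside its range is refused whole. The fingers move at their own pace and stop on an object; "grip_force" is the grip in N (left out, the last holds). Time passes only in rows, so rows that do not move let the fingers close. It gives the time, the measured TCP pose, the force and the opening at its end, in the units of the state.
- manip.get_obs(): the state, without advancing time (a new reading comes with each control period).
- viewer.camera(name): name is "scene" or "top" or "wrist"; returns a dict with "frame" (384x512x3 uint8, red, green, blue), "fovy" (degrees; the focal length in pixels is half the picture's height over the tangent of half this angle, whatever the lens; pixels are square), "cx", "cy" (the principal point, pixels), "world_from_camera" (4x4, takes a point from camera to world coordinates). Camera axes: x right, y down, z forward; pixel columns grow to the right and rows downward; lengths in m; the calibration is good to about 2 mm. A picture is of the moment at which its call begins. There is no depth.
- manip.sign_off(): hands the job in, once; it reports no verdict.
The state is a dict: "time": time; "q": joint angles; "joint_vel": joint speeds; "tau": joint torques, N m; "tcp_pos": TCP position; "orientation": TCP orientation; "wrist_force": force on the tool from outside, world axes, zero at the start; "moment": the same for the moment, N m; "gripper_width": finger opening in m.
Only numpy, scipy, OpenCV 4.12 (cv2) and the standard library are available. Lean on these libraries where they do the work, as an engineer would, in place of code of your own. Each camera call takes 0.05 s, during which the arm holds its last target.

## Task

The wooden plant stand rocks because its near-left foot, seen from the robot, is too short and hangs just off the table. Push the loose wooden wedge, thin end first, under that foot until the gap is just taken up, without jacking the stand up off its other feet; then press down on the top of the stand right over that foot with about a kilogram's weight to prove that it no longer rocks, and take the hand clear. Work only by pushing and pressing with the fingers: nothing is gripped or lifted, the stand stays where it is, the pots on it are not touched, and the jars and pot beside it are left alone.

Things in the scene. Friction and masses are not known exactly. Their poses are not given: they have to be found in the camera images.
- stand: low plant stand of pale wood, slatted top 220 x 260 mm (x, y), 110 mm high, about 1.3 kg, two loose pots far right. Origin on the table under its centre; x away from the robot, y left, z up. Black ball feet (28 mm balls) at x +-90, y +-110 mm; top overhangs their centres by 20 mm. The near-left foot (-x, +y) hangs off the table, three carry the stand level; about 3 N over that foot tips it down
- foot_ball (a point): centre of the 28 mm ball of the short near-left foot (black rubber); the ball's lowest point is 14 mm below it and hangs 4 to 8 mm above the table at the start
- press_spot (a point): point on the top face of the stand straight above the short foot, 20 mm in from the two edges, 110 mm above the table; the place to press for the test
- wedge: loose shim of dark wood, 140 mm long (x), 46 wide (y), 80 g, flat on the table left of the stand, thin end to the short foot. 18 mm thick at the butt (x = -70 mm, upright flat face to push), evenly down to 2 mm at the thin end (x = +70). Origin mid underside, z up. Slides with under 1 N; when the gap is taken up it resists with 3 to 6 N, and pushed on it jacks the stand up
- wedge_face (a point): middle of the wedge's sloping upper face (10 mm above the wedge's underside); x runs down the slope to the thin end, y across, z is square to the sloping face
- tall_pot: tall clay pot, 68 mm across, 82 mm high, about 0.3 kg, loose on the stand's top; origin at the centre of its underside
- soil_pot: small clay pot with soil, 68 mm across, 58 mm high, about 0.3 kg, loose on the stand's top; origin at the centre of its underside
- green_jar: seed jar with green lid, 52 mm across, 69 mm high, beside the work; leave alone; origin at the centre of its underside
- grey_jar: seed jar with grey lid, 52 mm across, 69 mm high, beside the work; leave alone; origin at the centre of its underside
- black_pot: black plant pot, 68 mm across, 58 mm high, beside the work; leave alone; origin at the centre of its underside
Mind the look-alikes: they are no part of the job. Leave any blue or red look-alike of the soil_pot alone.

How it is judged:
On the way, in this order (a step that is already met when the one before it is completed fails the run):
1. the wedge fills the gap under the short foot, with the stand still level on its other feet (z of foot_ball in the frame of wedge_face below 0.0149 m and x of foot_ball in the frame of wedge_face between -0.05 and 0.068 m and y of foot_ball in the frame of wedge_face between -0.021 and 0.021 m and angle between stand's own z axis and vertical below 0.008 rad), for 0.2 s.
2. the fingers press the top over the short foot with at least 5 N, the wedge carries it and the stand does not dip (contact force between each of the fingers, wedge and stand above 5 N and horizontal distance between the grasp point and press_spot below 0.06 m and angle between stand's own z axis and vertical below 0.01 rad), for 0.2 s.
At the end, for the whole second after the job is handed in: Wedge flat under the short foot, less than 0.9 mm between the ball and the sloping face; stand level within 0.008 rad (not jacked up), within 20 mm of where it stood, both pots upright on it, all at rest (all of step 1 and angle between wedge's own z axis and vertical below 0.03 rad and distance of stand from where it was at the start of the episode below 0.02 m and linear speed of each of wedge, stand below 0.01 m/s and angle between each of tall_pot, soil_pot's own z axis and vertical below 0.1 rad and height (world z) of each of tall_pot, soil_pot above 0.1 m); the robot touches nothing.
It fails at once if the wedge is picked up or stood on end (height (world z) of wedge above 0.012 m or angle between wedge's own z axis and vertical above 0.2 rad).
It fails at once if the wedge is pinched or rammed (more than 25 N from the fingers) (contact force between the fingers and wedge above 25 N).
It fails at once if the stand is lifted, heaved over or shoved away from its place (height (world z) of stand above 0.012 m or angle between stand's own z axis and vertical above 0.09 rad or distance of stand from where it was at the start of the episode above 0.03 m).
It fails at once if a pot on the stand is touched (contact force between the fingers and tall_pot above 1 N or contact force between the fingers and soil_pot above 1 N).
It fails at once if a jar or pot beside the work is moved (distance of any of green_jar, grey_jar, black_pot from where it was at the start of the episode above 0.02 m).
It also fails if it takes over 48 s, if anything falls off the work surface, if the arm or the gripper's body presses on something with over 40 N, if the wrist force passes 120 N, or if a joint passes its speed limit or range.

## Working session

There is one attempt and no reset: what is moved stays moved. The work goes in short steps, Python scripts to look and compute and a tool call to move; the robot and the scene stay as the last step left them, time stands still between calls to the robot, and variables do not carry over. Pictures are saved under pics/ and viewed, and the job is handed in when it is done.

Besides the shell and the picture viewer there is one more tool, called after "Call:" as name(argument=value, ...) on one line, values as JSON. arm_command: Moves the arm, as the interface text tells. Its arguments: {"type":"object","properties":{"linear":{"type":"array"},"delta_rot":{"type":"array"},"gripper":{"type":"array"},"grip_force":{"type":"number"}},"required":["linear","delta_rot","gripper"]}

```bash
mkdir -p pics; ls
python3 - <<'E'
from bench import manip, viewer
import cv2
o=manip.get_obs();print(o, manip.pinch_z)
for n in ["scene","top","wrist"]:
    c=viewer.camera(n);cv2.imwrite(f"pics/{n}0.png",c["frame"][:,:,::-1]);print(n,c["fovy"],c["cx"],c["cy"],c["world_from_camera"])
E
```

```text
pics
{'time': 0.0, 'q': array([-1.44227178e+00,  2.63527115e-01, -4.89473989e-02,  1.25938427e+00,
        2.20747722e-05,  1.41552076e+00]), 'joint_vel': array([-9.64546078e-04, -5.64777854e-05, -7.27657222e-04,  1.13427491e-03,
        1.22712938e-03,  1.75680511e-03]), 'tau': array([-4.39486015e-03, -6.37620020e+01,  3.84564579e+01,  1.40187348e-02,
       -2.69681404e-04,  5.97624478e-06]), 'tcp_pos': array([ 0.14698113, -0.50372188,  0.23081908]), 'orientation': array([[ 9.59998331e-01,  2.80005698e-01, -1.14283707e-04],
       [ 2.80005659e-01, -9.59997768e-01,  1.05652508e-03],
       [ 1.86120938e-04, -1.04626240e-03, -9.99999435e-01]]), 'wrist_force': array([ 0.4698521 , -0.56451511, -0.42362642]), 'moment': array([ 0.00622466,  0.00722687, -0.00442212]), 'gripper_width': 0.08567166410651347} 0.0187
scene 43.04888891100799 258.24880501199254 185.16236283647652 [[ 0.61816084  0.60650066 -0.50003413  1.37138798]
 [ 0.78584886 -0.46238826  0.41065638 -0.75352487]
 [ 0.01785345 -0.64680294 -0.76244817  1.27438841]
 [ 0.          0.          0.          1.        ]]
top 45.21519008779289 257.62178469192537 194.09740655997373 [[-8.17171529e-03 -9.91623860e-01  1.28900517e-01  4.23974210e-01]
 [-9.99965682e-01  8.27924132e-03  2.98357085e-04 -1.37574390e-01]
 [-1.36305649e-03 -1.28893655e-01 -9.91657485e-01  1.35578923e+00]
 [ 0.00000000e+00  0.00000000e+00  0.00000000e+00  1.00000000e+00]]
wrist 59.84824672262326 254.83781193437488 195.05889641439373 [[ 2.80300957e-01 -9.19913027e-01 -2.74210496e-01  2.17078392e-01]
 [-9.59912085e-01 -2.68740739e-01 -7.96693425e-02 -4.82879079e-01]
 [-4.02665341e-04  2.85549362e-01 -9.58363918e-01  3.73485542e-01]
 [ 0.00000000e+00  0.00000000e+00  0.00000000e+00  1.00000000e+00]]
```

View pics/scene0.png

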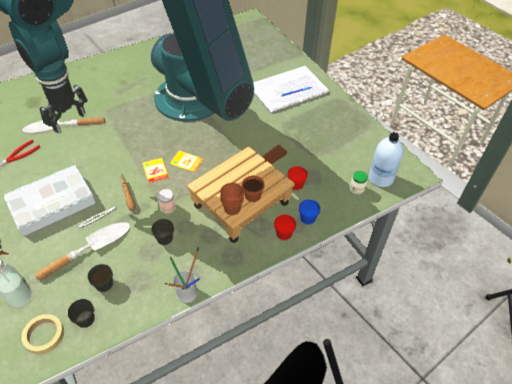

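View pics/top0.png

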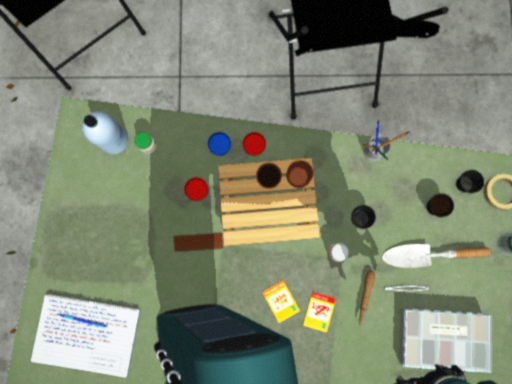

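Run:
```python
import cv2
t=cv2.imread("pics/top0.png")[140:265,160:340];cv2.imwrite("pics/topc.png",cv2.resize(t,None,fx=4.4,fy=4.4,interpolation=cv2.INTER_CUBIC))
t=cv2.imread("pics/scene0.png")[130:250,170:320];cv2.imwrite("pics/scenec.png",cv2.resize(t,None,fx=5,fy=5,interpolation=cv2.INTER_CUBIC))
```

```text
(no output)
```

View pics/topc.png

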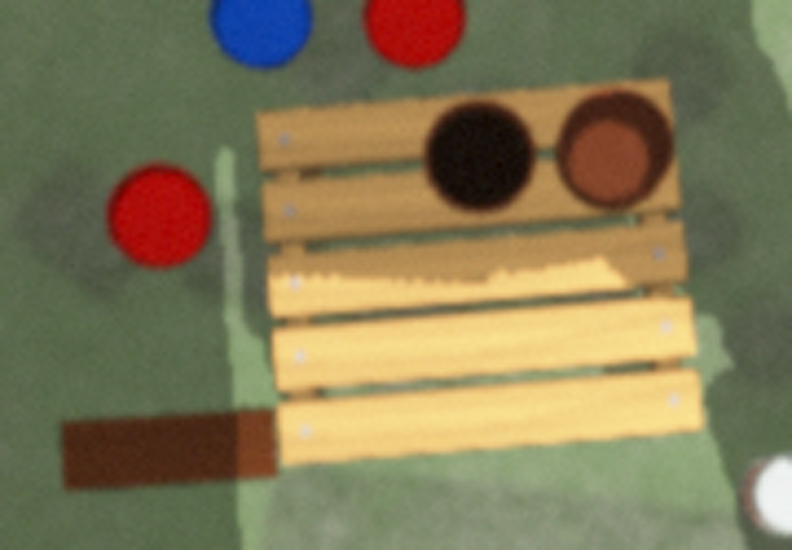

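View pics/scenec.png

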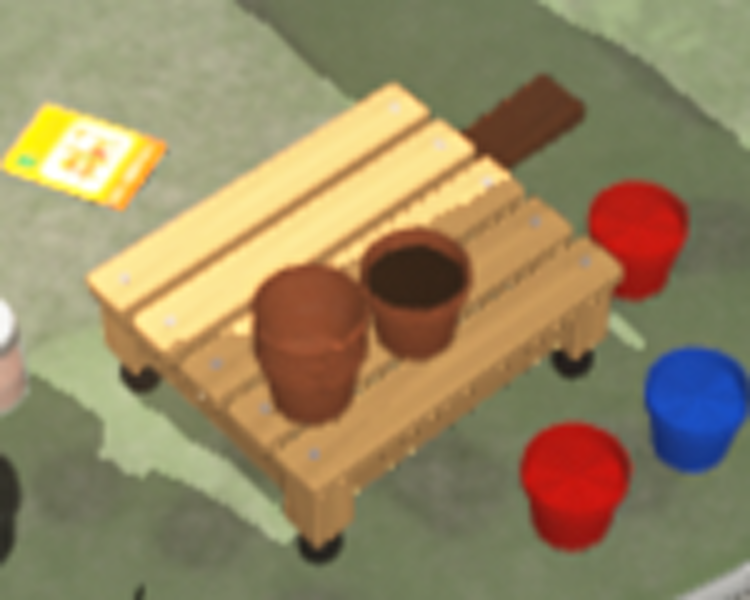

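View pics/wrist0.png

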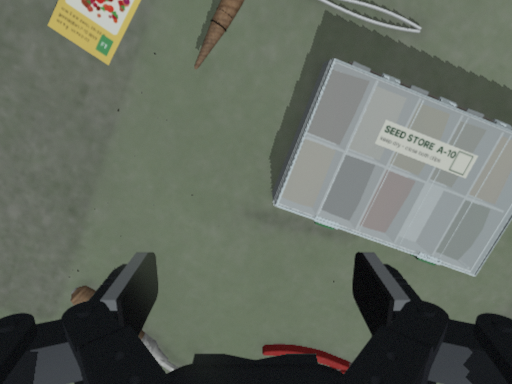

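```bash
cat > h.py <<'E'
import numpy as np
def ray(c,u,v,z):
    H=384;f=H/2/np.tan(np.radians(c["fovy"]/2));M=np.array(c["world_from_camera"])
    d=M[:3,:3]@np.array([(u-c["cx"])/f,(v-c["cy"])/f,1]);o=M[:3,3]
    return o+d*(z-o[2])/d[2]
def proj(c,p):
    H=384;f=H/2/np.tan(np.radians(c["fovy"]/2));M=np.array(c["world_from_camera"])
    q=M[:3,:3].T@(np.asarray(p)-M[:3,3]);return np.array([c["cx"]+f*q[0]/q[2],c["cy"]+f*q[1]/q[2]])
E
python3 - <<'E'
from bench import manip, viewer
from h import *
np.set_printoptions(precision=4,suppress=True)
c=viewer.camera("top")
g=lambda u,v,z:ray(c,160+u/4.4-.4,140+v/4.4-.4,z)
C=np.array([g(258,112,.11),g(668,80,.11),g(703,430,.11),g(280,465,.11)]);print(C, C.mean(0))
for i in range(4): print(np.linalg.norm(C[i]-C[i-1]))
s=C.mean(0); 
L=(C[0]+C[3]-C[1]-C[2]);ang=np.arctan2(-L[0],L[1]);print("yaw",ang)
F=(C[0]+C[1]-C[2]-C[3]);print("yaw",np.arctan2(F[1],F[0]))
for p in [(62,422,.018),(66,490,.018),(277,412,.002),(277,476,.002),(236,414,.005),(236,480,.005)]: print(p,g(*p))
E
```

```text
[[ 0.6673 -0.0297  0.11  ]
 [ 0.6855 -0.2861  0.11  ]
 [ 0.4672 -0.3024  0.11  ]
 [ 0.448  -0.0437  0.11  ]] [ 0.567  -0.1655  0.11  ]
0.21968570509586766
0.25707892443578984
0.21887477750467535
0.2594314212855372
yaw 0.07237669584261869
yaw 0.06936572269660549
(62, 422, 0.018) [0.4791 0.1066 0.018 ]
(66, 490, 0.018) [0.4347 0.1033 0.018 ]
(277, 412, 0.002) [ 0.4852 -0.0335  0.002 ]
(277, 476, 0.002) [ 0.4429 -0.0336  0.002 ]
(236, 414, 0.005) [ 0.484  -0.0065  0.005 ]
(236, 480, 0.005) [ 0.4404 -0.0067  0.005 ]
```

Call:
arm_command(linear=[[0,0,0],[0,0,0],[0,0,0],[0,0,0],[0,0,0],[0,0,0],[0,0,0],[0,0,0],[0,0,0],[0,0,0],[2.5,1.4,0],[2.5,1.4,0],[2.5,1.4,0],[2.5,1.4,0],[2.5,1.4,0],[2.5,1.4,0],[2.5,1.4,0],[2.5,1.4,0],[2.5,1.4,0],[2.5,1.4,0]], delta_rot=[[0,0,-7.78],[0,0,-7.78],[0,0,-7.78],[0,0,-7.78],[0,0,-7.78],[0,0,-7.78],[0,0,-7.78],[0,0,-7.78],[0,0,-7.78],[0,0,-7.78],[0,0,0],[0,0,0],[0,0,0],[0,0,0],[0,0,0],[0,0,0],[0,0,0],[0,0,0],[0,0,0],[0,0,0]], gripper=[0,0,0,0,0,0,0,0,0,0,0,0,0,0,0,0,0,0,0,0])

```text
time: 2.2
tcp_pos: [0.2692, -0.2436, 0.2313]
orientation: [[-0.071, 0.998, 0.0], [0.998, 0.071, -0.0], [-0.0, 0.0, -1.0]]
wrist_force: [-0.0, 0.4, -0.0]
gripper_width: 0.0001
```

Call:
arm_command(linear=[[2.5,1.41,0],[2.5,1.41,0],[2.5,1.41,0],[2.5,1.41,0],[2.5,1.41,0],[2.5,1.41,0],[2.5,1.41,0],[2.5,1.41,0],[2.5,1.41,0],[2.5,1.41,0],[2.5,1.41,0],[2.5,1.41,0],[2.5,1.41,0],[2.5,1.41,0],[2.5,1.41,0],[0,0,0],[0,0,0]], delta_rot=[[0,0,0],[0,0,0],[0,0,0],[0,0,0],[0,0,0],[0,0,0],[0,0,0],[0,0,0],[0,0,0],[0,0,0],[0,0,0],[0,0,0],[0,0,0],[0,0,0],[0,0,0],[0,0,0],[0,0,0]], gripper=[0,0,0,0,0,0,0,0,0,0,0,0,0,0,0,0,0])

```text
time: 3.9
tcp_pos: [0.4531, 0.1445, 0.231]
orientation: [[-0.072, 0.997, -0.001], [0.997, 0.072, -0.0], [-0.0, -0.001, -1.0]]
wrist_force: [0.2, 0.1, -0.7]
gripper_width: 0.0002
```

Run:
```python
from bench import manip, viewer
import cv2
for n in ["scene","top","wrist"]:
    c=viewer.camera(n);cv2.imwrite(f"pics/{n}1.png",c["frame"][:,:,::-1])
    if n=="wrist": print(repr(c["world_from_camera"]))
print(manip.get_obs()["tcp_pos"])
t=cv2.imread("pics/scene1.png")[100:220,200:350];cv2.imwrite("pics/scenec1.png",cv2.resize(t,None,fx=5,fy=5,interpolation=cv2.INTER_CUBIC))
```

```text
array([[ 0.99749158,  0.06722549,  0.02216489,  0.44761083],
       [ 0.07076049, -0.95527546, -0.28712671,  0.21738458],
       [ 0.00187134,  0.28797488, -0.95763614,  0.37383002],
       [ 0.        ,  0.        ,  0.        ,  1.        ]])
[0.45300858 0.1436329  0.23133631]
```

View pics/wrist1.png

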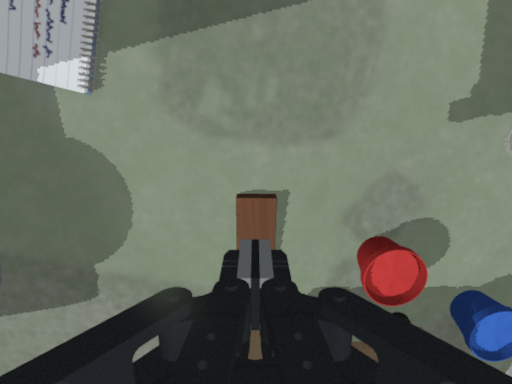

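View pics/scenec1.png

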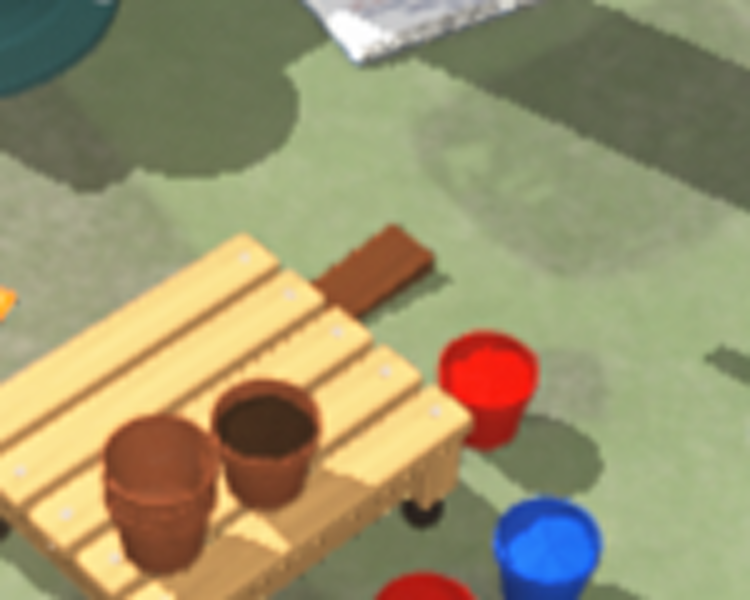

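Run:
```python
from bench import viewer
from h import *
c=viewer.camera("wrist")
for p in [(237,197.5,.018),(276.5,197,.018),(237,194,0.0),(276,193.5,0.)]: print(p,ray(c,*p))
c=viewer.camera("scene")
for q in [(395,225),(433,261),(362,318)]: print(q, ray(c,200+q[0]/5-.4,100+q[1]/5-.4,.017))
```

```text
(237, 197.5, 0.018) [0.436259   0.10633259 0.018     ]
(276.5, 197, 0.018) [0.4802094  0.10998922 0.018     ]
(237, 194, 0.0) [0.43544739 0.10499998 0.        ]
(276, 193.5, 0.0) [4.80891795e-01 1.08787844e-01 5.55111512e-17]
(395, 225) [0.43923516 0.10278977 0.017     ]
(433, 261) [0.48395866 0.10121983 0.017     ]
(362, 318) [0.49636343 0.02502945 0.017     ]
```

Call:
arm_command(linear=[[0,0.2,2.5],[0,0,2.5],[0,0,2.5],[0,0,2.5],[0,0,2.5],[0,0,2.5],[0,0,2.5],[0,0,2],[0,0,1.5],[0,0,0.8],[0,0,0.4],[0,0,0],[0,0,0]], delta_rot=[[0,0,0],[0,0,0],[0,0,0],[0,0,0],[0,0,0],[0,0,0],[0,0,0],[0,0,0],[0,0,0],[0,0,0],[0,0,0],[0,0,0],[0,0,0]], gripper=[0,0,0,0,0,0,0,0,0,0,0,0,0])

```text
time: 5.45
tcp_pos: [0.4557, 0.1444, 0.0099]
orientation: [[-0.071, 0.997, 0.001], [0.997, 0.071, 0.0], [0.0, 0.001, -1.0]]
wrist_force: [-0.6, 0.1, 0.6]
gripper_width: -0.0002
```

Call:
arm_command(linear=[[-0.4,0,0],[-0.4,0,0],[-0.4,0,0],[-0.4,0,0],[-0.4,0,0],[-0.4,0,0],[-0.4,0,0],[-0.4,0,0],[-0.4,0,0],[-0.4,0,0],[-0.4,0,0],[-0.4,0,0],[-0.4,0,0],[-0.4,0,0],[0,0,0]], delta_rot=[[0,0,0],[0,0,0],[0,0,0],[0,0,0],[0,0,0],[0,0,0],[0,0,0],[0,0,0],[0,0,0],[0,0,0],[0,0,0],[0,0,0],[0,0,0],[0,0,0],[0,0,0]], gripper=[0,0,0,0,0,0,0,0,0,0,0,0,0,0,0])

```text
time: 6.95
tcp_pos: [0.4594, 0.0881, 0.0093]
orientation: [[-0.07, 0.998, 0.0], [0.998, 0.07, -0.0], [-0.0, 0.0, -1.0]]
wrist_force: [-0.4, 0.3, -0.3]
gripper_width: -0.0001
```

```bash
cat > look.py <<'E'
from bench import manip, viewer
import cv2,sys,numpy as np
k=sys.argv[1]
for n,(r,cc) in {"top":((130,290),(150,340)),"wrist":((100,384),(120,420)),"scene":((100,260),(170,350))}.items():
    f=viewer.camera(n)["frame"][r[0]:r[1],cc[0]:cc[1],::-1]
    s={"top":4,"wrist":2,"scene":4}[n]
    f=cv2.resize(f,None,fx=s,fy=s,interpolation=cv2.INTER_CUBIC)[:600,:800]
    cv2.imwrite(f"pics/{n}{k}.png",f)
o=[manip.get_obs()];print(o[0]["tcp_pos"],o[0]["wrist_force"])
E
python3 look.py 2
```

```text
[0.45931447 0.08858223 0.00928339] [-0.41651413  0.29765349  0.20684266]
```

View pics/wrist2.png

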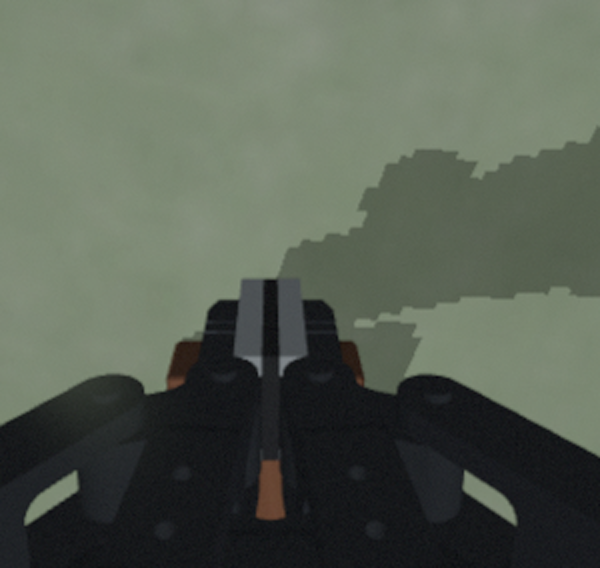

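View pics/top2.png

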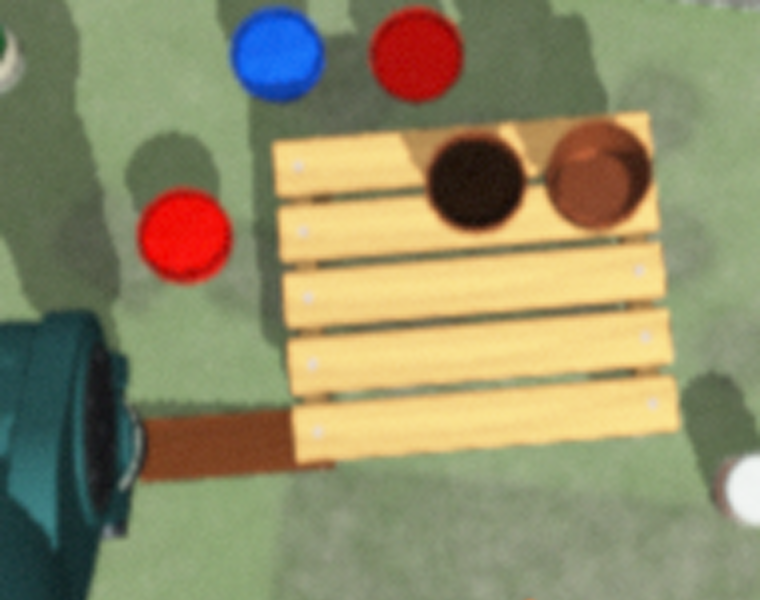

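View pics/scene2.png

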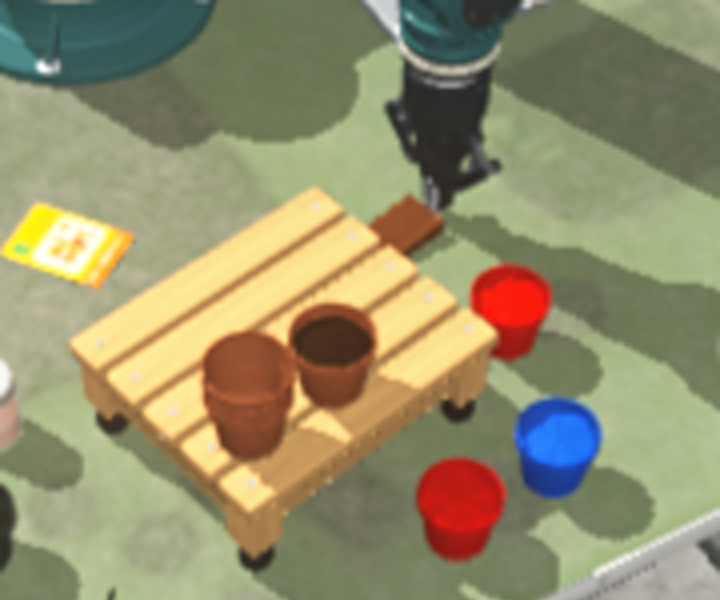

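Call:
arm_command(linear=[[-0.3,0,0],[-0.3,0,0],[-0.3,0,0],[-0.3,0,0]], delta_rot=[[0,0,0],[0,0,0],[0,0,0],[0,0,0]], gripper=[0,0,0,0])

```text
time: 7.5
tcp_pos: [0.4602, 0.0763, 0.0093]
orientation: [[-0.071, 0.997, -0.0], [0.997, 0.071, 0.0], [0.0, -0.0, -1.0]]
wrist_force: [-0.4, 0.3, -0.4]
gripper_width: -0.0
```

Call:
arm_command(linear=[[-0.1,0,0],[-0.1,0,0],[-0.1,0,0]], delta_rot=[[0,0,0],[0,0,0],[0,0,0]], gripper=[0,0,0])

```text
time: 7.8
tcp_pos: [0.4604, 0.0736, 0.0093]
orientation: [[-0.071, 0.997, 0.0], [0.997, 0.071, 0.0], [0.0, 0.0, -1.0]]
wrist_force: [0.3, 0.8, 0.2]
gripper_width: 0.0003
```

Call:
arm_command(linear=[[-0.1,0,0],[-0.1,0,0],[-0.1,0,0]], delta_rot=[[0,0,0],[0,0,0],[0,0,0]], gripper=[0,0,0])

```text
time: 8.1
tcp_pos: [0.4606, 0.0707, 0.0093]
orientation: [[-0.071, 0.997, -0.0], [0.997, 0.071, 0.0], [0.0, 0.0, -1.0]]
wrist_force: [-0.2, 2.2, 0.3]
gripper_width: 0.0003
```

Call:
arm_command(linear=[[0,0,0]], delta_rot=[[0,0,0]], gripper=[0])

```text
time: 8.2
tcp_pos: [0.4606, 0.0706, 0.0093]
orientation: [[-0.071, 0.997, -0.0], [0.997, 0.071, 0.0], [0.0, -0.0, -1.0]]
wrist_force: [-0.1, -0.1, 0.5]
gripper_width: -0.0001
```

Call:
arm_command(linear=[[-0.1,0,0],[-0.1,0,0]], delta_rot=[[0,0,0],[0,0,0]], gripper=[0,0])

```text
time: 8.4
tcp_pos: [0.4607, 0.0689, 0.0093]
orientation: [[-0.071, 0.997, 0.0], [0.997, 0.071, 0.001], [0.001, 0.0, -1.0]]
wrist_force: [0.1, 4.3, 0.1]
gripper_width: -0.0
```

Call:
arm_command(linear=[[0,0,0],[0,0,0]], delta_rot=[[0,0,0],[0,0,0]], gripper=[0,0])

```text
time: 8.6
tcp_pos: [0.4607, 0.0687, 0.0093]
orientation: [[-0.071, 0.997, -0.0], [0.997, 0.071, 0.0], [0.0, 0.0, -1.0]]
wrist_force: [-0.8, 3.8, 0.4]
gripper_width: 0.0004
```

```bash
python3 look.py 3
```

```text
[0.46069751 0.06873098 0.00926931] [-0.37710489  3.88271411  0.33162901]
```

View pics/top3.png

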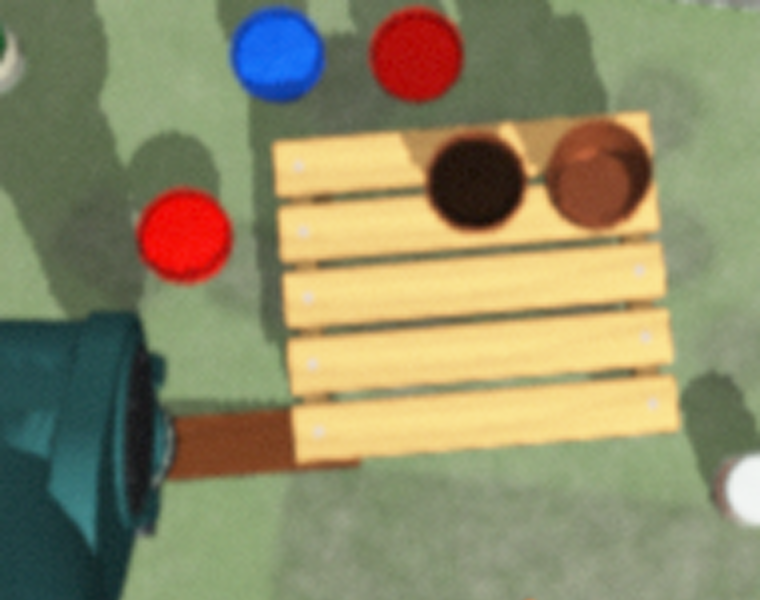

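Call:
arm_command(linear=[[0.5,0,0],[1,0,0],[1,0,0],[0,0,-2],[0,0,-3],[0,0,-3],[0,0,-3],[0,0,-3],[0,0,-3],[-2,0,0],[-2,0,0],[-2,0,0],[-2,0,0],[-2,0,0],[-2,0,0],[-2,0,0],[-1.6,0,0],[0,0,0]], delta_rot=[[0,0,0],[0,0,0],[0,0,0],[0,0,0],[0,0,0],[0,0,0],[0,0,0],[0,0,0],[0,0,0],[0,0,0],[0,0,0],[0,0,0],[0,0,0],[0,0,0],[0,0,0],[0,0,0],[0,0,0],[0,0,0]], gripper=[0,0,0,0,0,0,0,0,0,0,0,0,0,0,0,0,0,0])

```text
time: 10.55
tcp_pos: [0.4703, -0.0627, 0.1792]
orientation: [[-0.07, 0.998, -0.0], [0.998, 0.07, -0.0], [-0.0, -0.0, -1.0]]
wrist_force: [0.2, 0.4, 0.5]
gripper_width: 0.0001
```

```bash
python3 look.py 4
```

```text
[ 0.46993406 -0.06118971  0.17922857] [ 0.17162969  0.41691631 -0.37063107]
```

View pics/scene4.png

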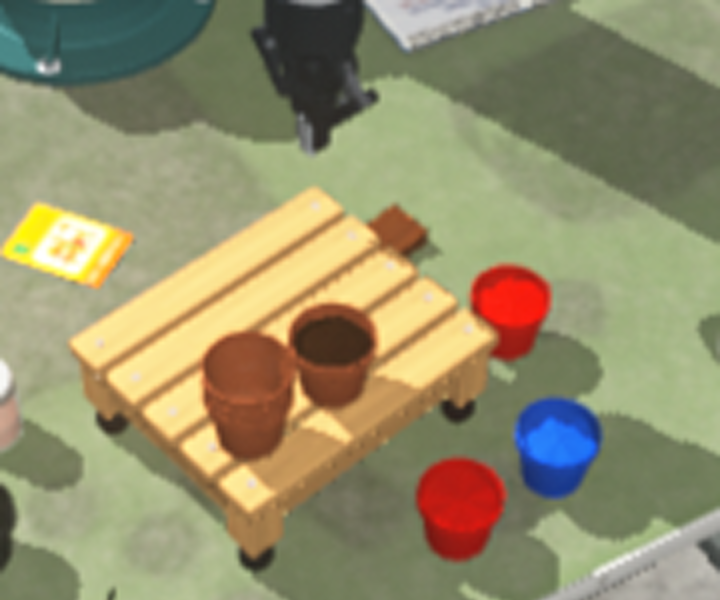

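View pics/wrist4.png

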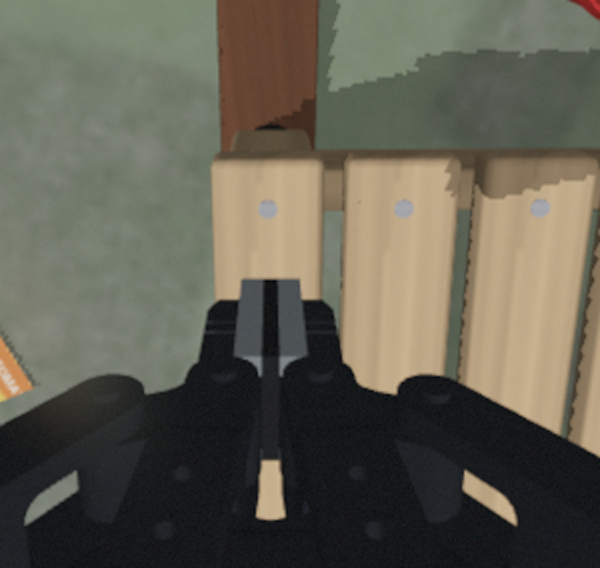

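View pics/top4.png

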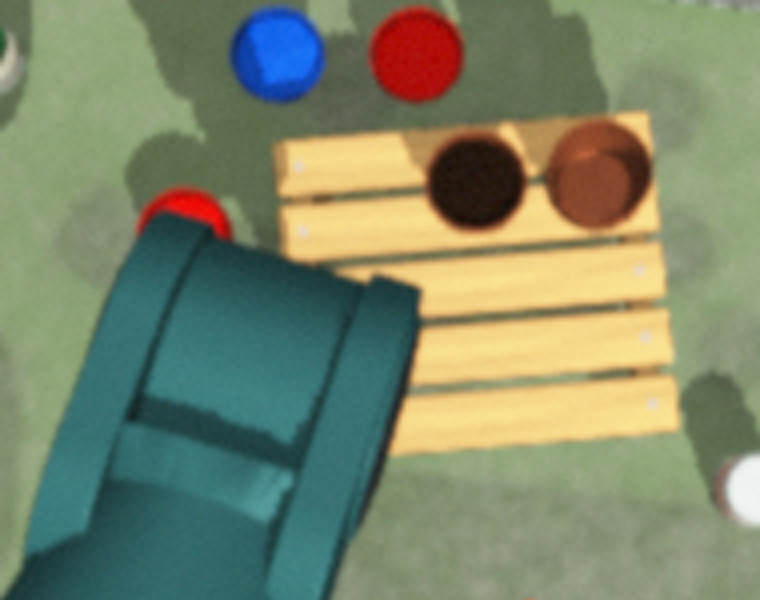

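Call:
arm_command(linear=[[0,0,1.5],[0,0,1.5],[0,0,1.5],[0,0,1],[0,0,0.6],[0,0,0],[0,0,0]], delta_rot=[[0,0,0],[0,0,0],[0,0,0],[0,0,0],[0,0,0],[0,0,0],[0,0,0]], gripper=[0,0,0,0,0,0,0])

```text
time: 11.4
tcp_pos: [0.4702, -0.0619, 0.1187]
orientation: [[-0.071, 0.997, 0.0], [0.997, 0.071, -0.0], [-0.0, 0.0, -1.0]]
wrist_force: [0.2, 0.6, -0.0]
gripper_width: 0.0001
```

Call:
arm_command(linear=[[0,0,0.1],[0,0,0.1],[0,0,0.1]], delta_rot=[[0,0,0],[0,0,0],[0,0,0]], gripper=[0,0,0])

```text
time: 11.7
tcp_pos: [0.4701, -0.0621, 0.1154]
orientation: [[-0.071, 0.997, 0.0], [0.997, 0.071, -0.0], [-0.0, 0.0, -1.0]]
wrist_force: [-1.1, 0.1, 0.1]
gripper_width: 0.0006
```

Call:
arm_command(linear=[[0,0,0.1]], delta_rot=[[0,0,0]], gripper=[0])

```text
time: 11.8
tcp_pos: [0.4701, -0.0621, 0.1143]
orientation: [[-0.071, 0.997, 0.0], [0.997, 0.071, -0.0], [-0.0, 0.0, -1.0]]
wrist_force: [0.6, 0.3, 0.5]
gripper_width: 0.0003
```

Call:
arm_command(linear=[[0,0,0.1],[0,0,0.1]], delta_rot=[[0,0,0],[0,0,0]], gripper=[0,0])

```text
time: 12.0
tcp_pos: [0.47, -0.062, 0.1122]
orientation: [[-0.071, 0.997, -0.0], [0.997, 0.071, 0.0], [0.0, -0.0, -1.0]]
wrist_force: [0.7, 0.5, -0.5]
gripper_width: 0.0001
```

Call:
arm_command(linear=[[0,0,0.1]], delta_rot=[[0,0,0]], gripper=[0])

```text
time: 12.1
tcp_pos: [0.47, -0.062, 0.1112]
orientation: [[-0.071, 0.997, -0.0], [0.997, 0.071, 0.0], [0.0, -0.0, -1.0]]
wrist_force: [-0.2, 0.7, 0.5]
gripper_width: 0.0
```

Call:
arm_command(linear=[[0,0,0.05]], delta_rot=[[0,0,0]], gripper=[0])

```text
time: 12.2
tcp_pos: [0.47, -0.062, 0.1107]
orientation: [[-0.071, 0.997, -0.0], [0.997, 0.071, 0.0], [0.0, -0.0, -1.0]]
wrist_force: [-0.5, -0.5, 0.2]
gripper_width: -0.0001
```

Call:
arm_command(linear=[[0,0,0.05]], delta_rot=[[0,0,0]], gripper=[0])

```text
time: 12.3
tcp_pos: [0.47, -0.062, 0.1102]
orientation: [[-0.071, 0.997, -0.0], [0.997, 0.071, 0.0], [0.0, -0.0, -1.0]]
wrist_force: [0.8, 0.8, 0.3]
gripper_width: 0.0
```

Call:
arm_command(linear=[[0,0,0.05]], delta_rot=[[0,0,0]], gripper=[0])

```text
time: 12.4
tcp_pos: [0.47, -0.062, 0.1097]
orientation: [[-0.071, 0.997, 0.0], [0.997, 0.071, -0.0], [-0.0, 0.0, -1.0]]
wrist_force: [-0.2, -0.9, 0.4]
gripper_width: -0.0002
```

Call:
arm_command(linear=[[0,0,0.03]], delta_rot=[[0,0,0]], gripper=[0])

```text
time: 12.5
tcp_pos: [0.47, -0.062, 0.1096]
orientation: [[-0.071, 0.997, 0.0], [0.997, 0.071, -0.0], [-0.0, 0.0, -1.0]]
wrist_force: [-2.6, 0.1, 6.6]
gripper_width: -0.0004
```

Call:
arm_command(linear=[[0,0,0.03],[0,0,0]], delta_rot=[[0,0,0],[0,0,0]], gripper=[0,0])

```text
time: 12.7
tcp_pos: [0.47, -0.062, 0.1095]
orientation: [[-0.071, 0.997, 0.0], [0.997, 0.071, -0.0], [-0.0, 0.0, -1.0]]
wrist_force: [-1.6, 0.7, 8.6]
gripper_width: -0.0002
```

Call:
arm_command(linear=[[0,0,0],[0,0,0]], delta_rot=[[0,0,0],[0,0,0]], gripper=[0,0])

```text
time: 12.9
tcp_pos: [0.47, -0.062, 0.1096]
orientation: [[-0.071, 0.997, 0.0], [0.997, 0.071, -0.0], [-0.0, 0.0, -1.0]]
wrist_force: [-1.6, 0.2, 7.0]
gripper_width: 0.0003
```

Call:
arm_command(linear=[[0,0,0.04],[0,0,0],[0,0,0]], delta_rot=[[0,0,0],[0,0,0],[0,0,0]], gripper=[0,0,0])

```text
time: 13.2
tcp_pos: [0.47, -0.062, 0.1094]
orientation: [[-0.071, 0.997, 0.001], [0.997, 0.071, -0.0], [-0.0, 0.001, -1.0]]
wrist_force: [-4.3, 1.3, 13.2]
gripper_width: 0.0001
```

Call:
arm_command(linear=[[0,0,0.02],[0,0,0],[0,0,0]], delta_rot=[[0,0,0],[0,0,0],[0,0,0]], gripper=[0,0,0])

```text
time: 13.5
tcp_pos: [0.4701, -0.062, 0.1094]
orientation: [[-0.071, 0.997, 0.001], [0.997, 0.071, -0.0], [-0.0, 0.001, -1.0]]
wrist_force: [-5.9, 2.3, 16.6]
gripper_width: -0.0002
```

Call:
arm_command(linear=[[0,0,-0.05],[0,0,-0.05],[0,0,-0.2],[0,0,-0.5],[0,0,-1],[0,0,-2],[0,0,-2.5],[0,0,-2.5],[0,0,-2.5],[2,0,0],[2.5,0,0],[2.5,0,0],[2.5,0,0],[2.5,0,0],[2.5,0,0],[2.5,0,0],[2,0,0],[0,0,0]], delta_rot=[[0,0,0],[0,0,0],[0,0,0],[0,0,0],[0,0,0],[0,0,0],[0,0,0],[0,0,0],[0,0,0],[0,0,0],[0,0,0],[0,0,0],[0,0,0],[0,0,0],[0,0,0],[0,0,0],[0,0,0],[0,0,0]], gripper=[0,0,0,0,0,0,0,0,0,0,0,0,0,0,0,0,0,0])

```text
time: 15.3
tcp_pos: [0.4563, 0.1292, 0.2223]
orientation: [[-0.073, 0.997, 0.0], [0.997, 0.073, 0.0], [0.0, 0.001, -1.0]]
wrist_force: [0.5, 0.1, -0.1]
gripper_width: 0.0001
```

```bash
python3 look.py 5
python3 - <<'E'
from bench import viewer
from h import *
c=viewer.camera("wrist");print(proj(c,(.4694,-.0622,.018)))
E
```

```text
[0.45663763 0.12716149 0.22197327] [-0.49484167 -0.17383618 -0.27973147]
[253.68933184 319.91746103]
```

View pics/wrist5.png

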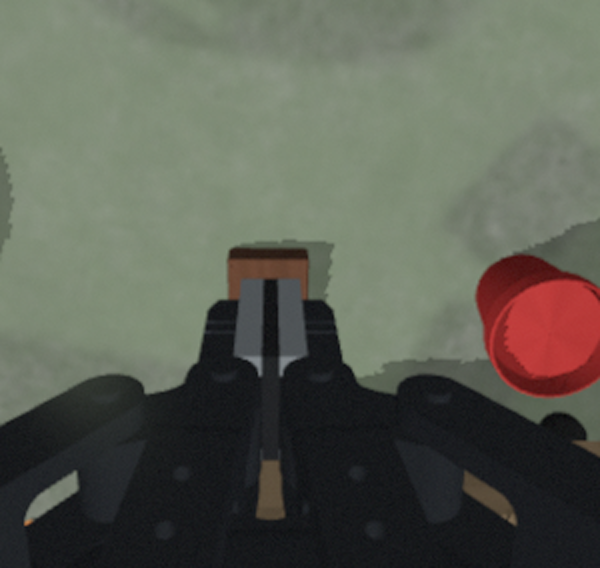

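View pics/scene5.png

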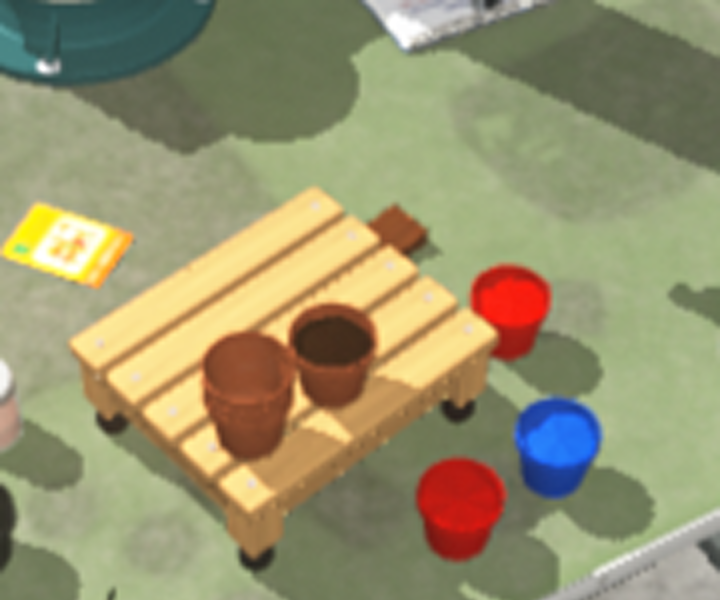

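View pics/top5.png

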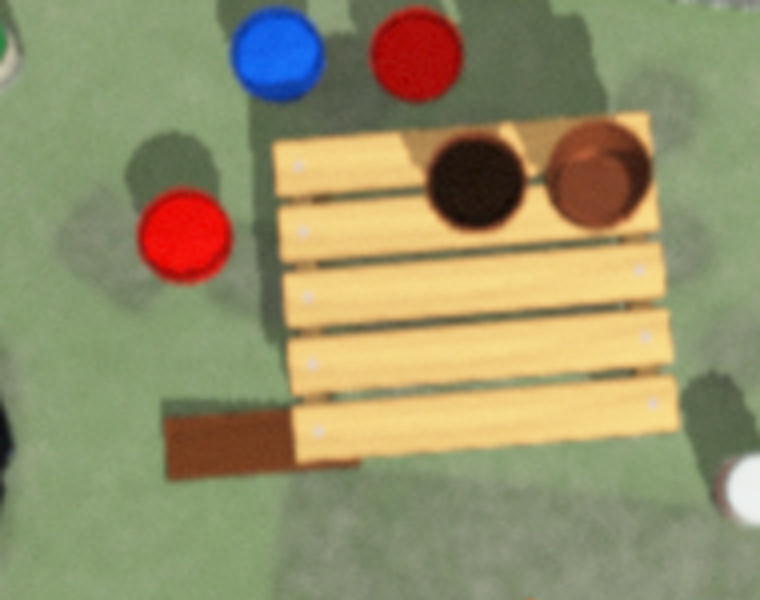

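Run:
```python
from bench import manip
print(manip.sign_off())
```

```text
the job is handed in; nothing more can be done
None
```

The wedge is under the short foot, the press test is done, and the job is handed in. The simulator gave no verdict.

- **Wedge:** I pushed it thin end first with shut fingers. It slid freely until the push force rose to a steady 3.8 N, which is in the range for a taken-up gap, and I stopped there. By the camera estimate, about 18–20 mm of the thin end is past the foot, which fits a gap of about 4 mm.
- **Press test:** I pressed over the short foot until the force reached about 16.6 N, more than the roughly 10 N of a kilogram. It stayed above 6.6 N for about 1 s. The fingertip sank only about 0.3 mm, and the stand did not rock.
- **Side force:** About 6 N of sideways force built up during the press. The stand did not shift in the pictures.
- **Final pictures:** The stand looks unmoved and both pots are upright on it. The wedge is flat and in line with the foot, and everything in view is undisturbed. The hand is clear, about 0.2 m above the table.

I could not measure the gap between ball and wedge, or the stand's tilt, directly at sub-millimetre level. Both are inferred from the forces and the height where the fingers met the top (109.6 mm against 110 mm expected). A single reading of 2.2 N partway through the push dropped back to zero when I paused, so I took the later, steady 3.8 N as first contact.

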